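Let the stoppers through the feed rack's gate

ROBOT

A 6-joint arm with a two-finger parallel gripper is mounted at the origin on a cart in front of the work surface, level with it; the furniture and walls round the work are solid. World frame = base frame: x ahead of the robot, y to its left, z up, the work surface at z = 0. Lengths are in mm, angles in rad, forces in N, time in s.
With the tool pointing down it reaches from about 300 to 775 mm from the base axis. Payload 14.6 kg.
Tool frame: the origin (TCP) lies on the centre line of the jaws, within the pads' length; the fingertips stand ctrl.nose_length ahead of it and the grasp point (between the pads) lies 11 mm behind it (ctrl.nose_length is the distance from the TCP to the fingertips, in mm); z points along the fingers, y is the direction in which the jaws open and shut (so a half turn about z gives the same grasp; the last joint's range is limited). The gripper opens to 94 mm and grips with 3 to 60 N. Pads are 16 mm wide; open, the fingers measure 119 mm over their backs; the gripper's body (75 mm by 177 mm) begins 78 mm behind the grasp point.
Start: joints at [-1.306, 0.3, 1.521, -0, 1.321, -0.067], TCP at [179.153, -519.994, 213.446] pointing down, gripper open.
Joint ranges: [-3.03, 3.03], [-0.79, 2.21], [0.23, 2.52], [-1.04, 4.18], [0, 3.07], [-2.55, 2.55]. Speed limits (rad/s): [2.22, 2.22, 2.57, 3.14, 3.14, 3.14].

INTERFACE

Orientations are given as a unit quaternion [w, x, y, z].
In Python, from bench import ctrl, capture gives the robot as it stands. The module is installed in compiled form; this text tells all that it offers.
- The arm moves only by the tool jog_arm, never from a script. Its argument "series" is a list of rows, each an object with "jaw": the opening, from 0 (shut) to 1 (fully open); "xyz": the shift along the tool's x, y, z in mm, a list of three; "dr": the turn, a rotation vector about the tool's x, y, z in rad, a list of three. In form: [{"jaw": jaw, "xyz": [tx, ty, tz], "dr": [rx, ry, rz]}, ...]. A call has 1 to 10 rows; each row shifts and turns the commanded pose from where the row before left it, along the tool's axes as they then stand; what a row does not reach is not made up. A row lasts 1/12 s, in which the tool goes at most 41.7 mm and 7.16 degrees, less where a joint would pass 70% of its speed; a pose out of reach is approached as far as the arm can. A call is refused whole if a number of a shift passes 41.7 or a number of a turn 0.125, either way. A call with a gripper value outside its range is refused whole. The fingers move at their own pace and stop on an object; the grip force is fixed at half the most. Time passes only in rows, so rows that do not move let the fingers close. It gives the time, the measured TCP pose, the force and the opening at its end, in the units of the state.
- ctrl.observe(): the state, without advancing time (a new reading comes with each control period).
- capture(name): name is "scene" or "top" or "wrist"; returns a dict with "img" (384x512x3 uint8, red, green, blue), "intrinsics" (3x3 intrinsics, pixels), "rvec" (rotation vector, rad) and "tvec" (3), from world to camera coordinates, as OpenCV has them; the wrist camera has in their place "hand_eye" (4x4, takes a point from camera to tool coordinates, whose origin is the TCP and whose axes are the flange's). Camera axes: x right, y down, z forward; pixel columns grow to the right and rows downward; lengths in mm; the calibration is good to about 2 mm. A picture is of the moment at which its call begins: read the wrist's pose just before it. There is no depth.
- ctrl.job_done(): hands the job in, once; it reports no verdict.
The state is a dict: "time_s": time; "qpos": joint angles; "joint_vel": joint speeds; "tau": joint torques, N m; "position": TCP position; "eef_rot": TCP orientation; "ft_force": force on the tool from outside, world axes, zero at the start; "torque": the same for the moment, N m; "grip_width": opening from 0.0 (shut) to 1.0 (fully open).
Only numpy, scipy, OpenCV 4.12 (cv2) and the standard library are available. Lean on these libraries where they do the work, as an engineer would, in place of code of your own. Each camera call takes 0.05 s, during which the arm holds its last target.

TASK

Two feed racks stand on the bench, one loaded with white bottle stoppers, the other with thinner wooden plugs. With the fingertips, press down the pad on the near end of the stopper rack's rocking lever and keep it down until both stoppers have rolled under the lifted gate into the lower half of the trough, then let go so that the gate drops shut behind them. Do not touch or pick up the stoppers, leave the plug rack's lever and plugs alone, and do not shift the loupe or the wooden block.

Things in the scene. Friction and masses are not known exactly. Their poses are not given: they have to be found in the camera images.
- stopper_rack: fixed feed rack with two white bottle stoppers: 175 x 190 mm wooden base, dark steel trough along its y at x = +60 mm, 33 mm wide inside, 174 mm long, sloping 0.2 rad down to -y (floor 40 mm over the bench at y = 0). Origin: underside of the rack at bench level, y level with the gate; +x from press pad to trough, z up. Upper half (+y) is loaded, lower half (-y) empty, with an end wall
- stopper_rack_gate (a point): lower edge of the stopper rack's gate, a steel plate 20 mm wide hanging across the trough at rack x = 60, y = 0 from the far end of the rocking lever; the lever runs along rack x and turns on a pin at rack x = -45 mm, 78 mm up. At rest no part of the rack is over 95 mm high; the gate end rises to about 125 mm. It lifts about 37 mm
- stopper_rack_pad_top (a point): middle of the top face of the stopper rack's press pad, a rubber-faced plate 34 x 34 mm at rack x = -135 mm on the lever's near end, 90 mm over the bench at rest, z axis up out of the face. Pressed fully it sinks 30 mm on a 90 mm radius (to 60 mm), shifting under 2 mm sideways, and tilts 0.33 rad, near edge down. 4 N starts it, 7 N holds it down
- stopper_rack_lever (a joint): rocking angle of the stopper rack's lever, rad: 0 = at rest, gate shut; grows as the pad is pressed, 0.33 = end of travel. The gate is high enough for a stopper from about 0.22; both stoppers roll out within about 1 s of that. A spring brings it back to 0 when let go
- stopper_0_center (a point): centre of the first stopper (next to the gate): white, waisted, 27 mm diameter, 30 mm long, 12 g, lying across the trough and free to roll
- stopper_1_center (a point): centre of the second stopper, just uphill of the first, of the same kind
- plug_rack: fixed feed rack with two wooden plugs, otherwise the same as the stopper rack: 175 x 190 mm wooden base, dark steel trough along its y at x = +60 mm, 33 mm wide inside, 174 mm long, sloping 0.2 rad down to -y (floor 40 mm over the bench at y = 0). Origin: underside of the rack at bench level, y level with the gate; +x from press pad to trough, z up. Upper half (+y) is loaded, lower half (-y) empty, with an end wall
- plug_rack_gate (a point): lower edge of the plug rack's gate, a steel plate 20 mm wide hanging across the trough at rack x = 60, y = 0 from the far end of the rocking lever; the lever runs along rack x and turns on a pin at rack x = -45 mm, 78 mm up. At rest no part of the rack is over 95 mm high; the gate end rises to about 125 mm. It lifts about 37 mm
- plug_rack_pad_top (a point): middle of the top face of the plug rack's press pad, a rubber-faced plate 34 x 34 mm at rack x = -135 mm on the lever's near end, 90 mm over the bench at rest, z axis up out of the face. Pressed fully it sinks 30 mm on a 90 mm radius (to 60 mm), shifting under 2 mm sideways, and tilts 0.33 rad, near edge down. 4 N starts it, 7 N holds it down
- plug_rack_lever (a joint): rocking angle of the plug rack's lever, rad: 0 = at rest, gate shut; grows as the pad is pressed, 0.33 = end of travel. To be left at rest. A spring brings it back to 0 when let go
- plug_0_center (a point): centre of the plain wooden plug next to the plug rack's gate, 20 mm diameter, 30 mm long, lying across the trough
- plug_1_center (a point): centre of the second wooden plug, just uphill of the first, of the same kind
- loupe: black loupe standing between the racks, 37 mm diameter, 35 mm high, loose; origin at the centre of its underside
- wood_block: loose wooden block lying between the racks, 60 x 90 x 45 mm; origin at the centre of its underside

How it is judged (in metres and radians):
On the way, in this order (a step that is already met when the one before it is completed fails the run):
1. the stopper rack's pad is pressed down by the fingers (lever past 0.12 rad) (value of joint stopper_rack_lever above 0.12 rad and contact force between the fingers and stopper_rack above 0.5 N and horizontal distance between the grasp point and stopper_rack_pad_top below 0.07 m), for 0.05 s.
2. both stoppers are in the lower half of the stopper rack's trough (y of stopper_0_center in the frame of stopper_rack between -0.1 and -0.018 m and x of stopper_0_center in the frame of stopper_rack between 0.04 and 0.08 m and z of stopper_0_center in the frame of stopper_rack between 0.02 and 0.065 m and y of stopper_1_center in the frame of stopper_rack between -0.1 and -0.018 m and x of stopper_1_center in the frame of stopper_rack between 0.04 and 0.08 m and z of stopper_1_center in the frame of stopper_rack between 0.02 and 0.065 m), for 0.1 s.
At the end, for the whole second after the job is handed in: Both stoppers rest over 18 mm downhill of the gate in their trough, that gate is shut (lever under 0.03 rad), the plug rack's lever is at rest with both plugs within 20 mm of where they lay, uphill of the gate, and loupe and block have moved under 20 mm (all of step 2 and y of each of plug_0_center, plug_1_center in the frame of plug_rack above 0 m and distance of each of plug_0_center, plug_1_center, loupe, wood_block from where it was at the start of the episode below 0.02 m and value of joint each of stopper_rack_lever, plug_rack_lever below 0.03 rad and linear speed of each of stopper_0, stopper_1 below 0.05 m/s); the robot touches nothing.
It fails at once if the plug rack's lever is rocked (past 0.06 rad) (value of joint plug_rack_lever above 0.06 rad).
It fails at once if a stopper is touched by the robot (contact force between any of the arm, the fingers and stopper_0 above 0.3 N or contact force between any of the arm, the fingers and stopper_1 above 0.3 N).
It fails at once if a stopper or plug is lifted out of its trough (height (world z) of any of stopper_0_center, stopper_1_center, plug_0_center, plug_1_center above 0.12 m).
It fails at once if the loupe or the wooden block is shifted by more than 20 mm (distance of any of loupe, wood_block from where it was at the start of the episode above 0.02 m).
It also fails if it takes over 29 s, if anything falls off the work surface, if the arm or the gripper's body presses on something with over 40 N, if the wrist force passes 120 N, or if a joint passes its speed limit or range.

## Working session

There is one attempt and no reset: what is moved stays moved. The work goes in short steps, Python scripts to look and compute and a tool call to move; the robot and the scene stay as the last step left them, time stands still between calls to the robot, and variables do not carry over. Pictures are saved under pics/ and viewed, and the job is handed in when it is done.

Besides the shell and the picture viewer there is one more tool, called by a JSON object that holds its "name" and its "arguments". jog_arm: Moves the arm, as the interface text tells. Its arguments: {"type":"object","properties":{"series":{"type":"array","items":{"type":"object","properties":{"jaw":{"type":"number"},"xyz":{"type":"array","items":{"type":"number"}},"dr":{"type":"array","items":{"type":"number"}}}}}},"required":["series"]}

```bash
mkdir -p pics; python3 - <<'E'
from bench import ctrl,capture
import cv2,pickle
d={}
for n in("scene","top"):
    c=capture(n);d[n]=c;cv2.imwrite(f"pics/{n}0.png",c["img"][:,:,::-1]);print(n,c["intrinsics"],c["rvec"],c["tvec"])
pickle.dump(d,open("c0.pkl","wb"))
print(ctrl.observe(),ctrl.nose_length)
E
```

```text
scene [[355.12428397   0.         255.35313659]
 [  0.         355.12428397 193.08506152]
 [  0.           0.           1.        ]] [ 0.88137383 -2.41511491  1.16787621] [452.5209178  295.04440527 786.46808179]
top [[498.43498581   0.         249.72784613]
 [  0.         498.43498581 197.26840206]
 [  0.           0.           1.        ]] [ 2.11502564 -2.13281757  0.22282803] [ -26.48109313  600.13318042 1224.01847597]
{'time_s': 0.1, 'qpos': array([-1.30562684e+00,  3.00407852e-01,  1.52150218e+00, -1.35979371e-05,
        1.32066982e+00, -6.66549521e-02]), 'joint_vel': array([ 7.55647066e-04, -1.31142785e-03, -2.23483579e-03, -1.57910891e-04,
       -9.51209957e-05,  7.68085614e-04]), 'tau': array([ 1.53538567e-03, -5.32643974e+01, -3.53280723e+01,  7.09672831e-02,
        2.35823379e-02, -8.13654287e-05]), 'position': array([ 179.0820514 , -519.80302445,  212.9543885 ]), 'eef_rot': array([-4.90515887e-04,  9.86267712e-01,  1.65153736e-01, -5.54669285e-05]), 'ft_force': array([-0.9041009 ,  0.29528244,  0.96074061]), 'torque': array([-0.01119   , -0.03863168,  0.0333863 ]), 'grip_width': 1.0047740533234275} 8.0
```

View pics/scene0.png

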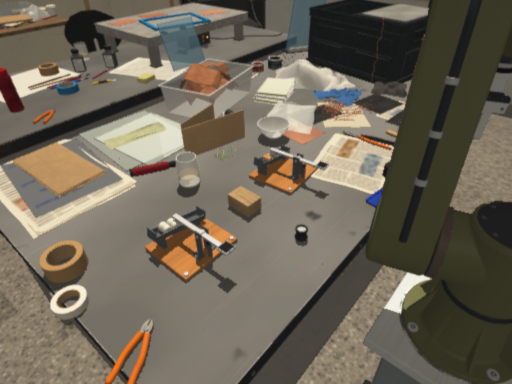

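View pics/top0.png

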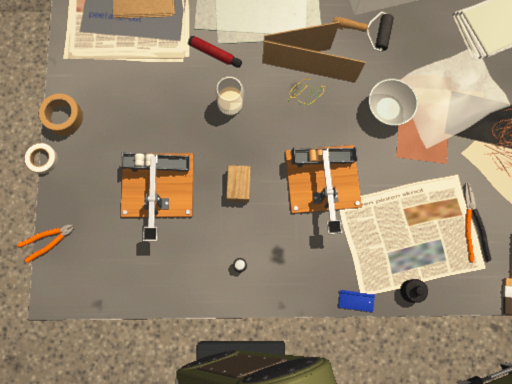

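```bash
cat > h.py <<'E'
import numpy as np,cv2
def ray(c,u,v,z):
    R=cv2.Rodrigues(np.array(c["rvec"],float))[0];t=np.array(c["tvec"],float).ravel()
    o=-R.T@t;p=cv2.undistortPoints(np.array([[[u,v]]],float),c["intrinsics"],None)[0,0]
    d=R.T@np.array([p[0],p[1],1]);return o+d*(z-o[2])/d[2]
def proj(c,P):
    return cv2.projectPoints(np.array(P,float).reshape(-1,3),np.array(c["rvec"],float),np.array(c["tvec"],float),c["intrinsics"],None)[0].reshape(-1,2)
E
python3 - <<'E'
import pickle,cv2
from h import *
d=pickle.load(open("c0.pkl","rb"))
im=d["top"]["img"][140:260,100:220,::-1]
a=cv2.resize(im,None,fx=5,fy=5,interpolation=cv2.INTER_NEAREST);cv2.imwrite("pics/topz.png",a)
im=d["scene"]["img"][195:285,135:255,::-1]
cv2.imwrite("pics/scz.png",cv2.resize(im,None,fx=6,fy=6,interpolation=cv2.INTER_NEAREST))
# pad mask
g=d["top"]["img"].astype(int)
print(g[222:246,140:162].sum(2)//3)
hsv=cv2.cvtColor(d["top"]["img"],cv2.COLOR_RGB2HSV)
m=((hsv[:,:,0]>4)&(hsv[:,:,0]<18)&(hsv[:,:,1]>140)).astype(np.uint8); m[:, :110]=0; m[:,205:]=0; m[:145]=0;m[225:]=0
cs=cv2.findContours(m,0,2)[0];pts=np.vstack(cs)
r=cv2.minAreaRect(pts);print(r);B=cv2.boxPoints(r)
for b in B:print(b,ray(d["top"],*b,12))
E
```

```text
[[120 123 121  81  60  58  57  67 152 217 225 226 227 228 161 123 122 123
  125 123 125 123]
 [121 122 120  83  58  58  53  67 158 216 225 225 226 219 152 121 122 124
  124 125 124 124]
 [120 123 119  80  58  54  55  72 168 220 224 225 228 219 150 122 122 123
  123 123 125 123]
 [123 123 111  74  60  62  60  76 172 221 225 226 229 216 151 121 124 122
  123 125 124 122]
 [123 119  84  65 103 114 113 121 188 225 228 229 230 219 168 143 146 129
  124 123 124 123]
 [123 122  82  83 149 167 166 169 195 210 212 214 214 211 180 169 181 142
  124 123 124 124]
 [124 121  81  86  95  73  65  66  74  75  76  77  78  78  67  77 158 130
  120 123 123 123]
 [124 120  81  90  88  53  37  35  32  31  32  34  35  33  29  60 158 130
  118 121 123 123]
 [121 121  84  94  86  53  35  38  39  40  38  38  37  38  34  63 158 130
  118 124 123 123]
 [124 121  84 112  79  44  39  39  38  38  38  39  42  38  35  61 159 129
  117 122 124 123]
 [124 122  91 145  94  44  40  37  37  40  41  40  38  38  35  64 164 134
  118 122 121 122]
 [124 119  91 148  96  44  39  39  40  40  40  40  41  41  33  68 175 143
  1
[... 760 characters left out ...]
 [ 65  64  57  56  57  56  55  55  63  99 118 119 122 121 121 121 123 121
  122 122 122 123]
 [ 57  60  57  57  60  56  59  59  56  67 111 125 123 123 122 123 123 122
  122 122 122 121]
 [ 60  61  59  59  60  60  60  58  58  64 111 122 121 123 122 122 122 124
  123 123 122 122]
 [ 59  59  59  58  58  60  60  59  58  64 112 123 123 123 124 122 122 123
  122 120 123 123]]
((156.5, 184.99998474121094), (63.99999237060547, 70.99998474121094), 90.0)
[121.00001 152.99998] [734.14247994 315.63555503  12.        ]
[192.      152.99998] [732.97808282 123.43687695  12.        ]
[192.      216.99998] [557.14115195 121.14833289  12.        ]
[121.      216.99998] [558.57739004 308.49467457  12.        ]
```

View pics/topz.png

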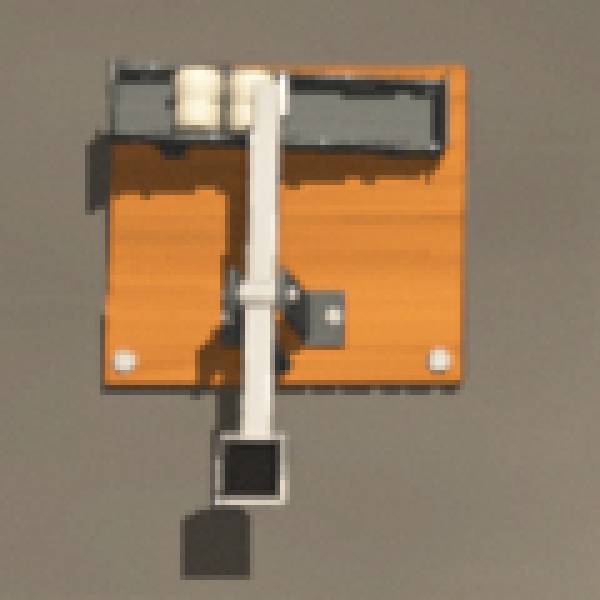

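View pics/scz.png

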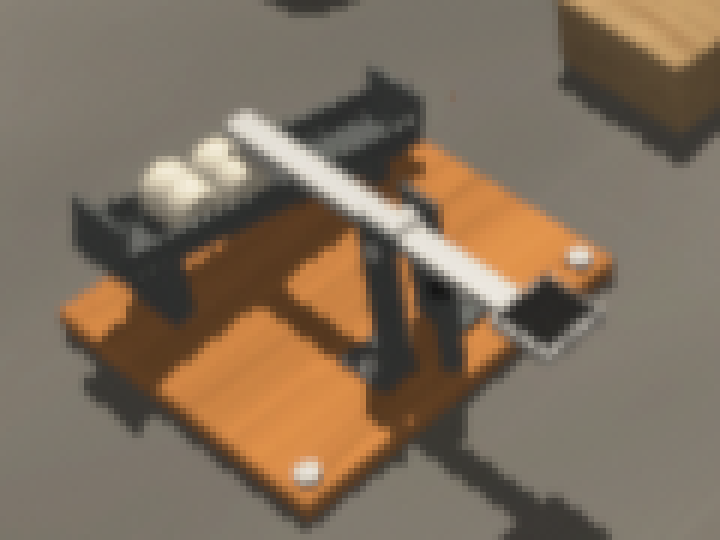

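```bash
python3 - <<'E'
import pickle
from h import *
d=pickle.load(open("c0.pkl","rb"));T=d["top"];S=d["scene"]
print("pad top",ray(T,149.6,233,90),"pad scene",ray(S,225.8,246.5,90))
print("lever far end",ray(T,153.3,156.5,90),"pivot",ray(T,151.5,198.3,88))
for u,v in((142.8,226.5),(156.8,226.5),(156.8,240.3),(142.8,240.3)):print(ray(T,u,v,88))
print("plug pad",ray(T,334,227,90),"loupe",ray(T,239,265,35))
print(proj(S,ray(T,149.6,233,90)))
E
```

```text
pad top [505.55542884 217.15722371  90.        ] pad scene [503.62203487 215.9690947   90.        ]
lever far end [701.42231551 213.54384116  90.        ] pivot [593.30938501 215.36474221  88.        ]
[522.15720894 234.84028211  88.        ]
[521.88354089 200.18988683  88.        ]
[487.551259   199.27180951  88.        ]
[487.83494776 233.73535353  88.        ]
plug pad [ 516.87617387 -239.99000863   90.        ] loupe [428.50544092  -2.75149993  35.        ]
[[224.88984868 246.4032924 ]]
```

{"name": "jog_arm", "arguments": {"series": [{"jaw": 0,"xyz": [25,-27,0],"dr": [0,0,0]},{"jaw": 0,"xyz": [25,-27,0],"dr": [0,0,0]},{"jaw": 0,"xyz": [25,-27,0],"dr": [0,0,0]},{"jaw": 0,"xyz": [25,-27,0],"dr": [0,0,0]},{"jaw": 0,"xyz": [25,-27,0],"dr": [0,0,0]},{"jaw": 0,"xyz": [25,-27,0],"dr": [0,0,0]},{"jaw": 0,"xyz": [25,-27,0],"dr": [0,0,0]},{"jaw": 0,"xyz": [25,-27,0],"dr": [0,0,0]},{"jaw": 0,"xyz": [25,-27,0],"dr": [0,0,0]},{"jaw": 0,"xyz": [25,-27,0],"dr": [0,0,0]}]}}

```text
time_s: 0.93
position: [327.7, -181.5, 213.4]
eef_rot: [0.0, 0.986, 0.165, 0.0]
ft_force: [0.9, -0.2, 0.2]
grip_width: 0.324
```

{"name": "jog_arm", "arguments": {"series": [{"jaw": 0,"xyz": [25,-27,0],"dr": [0,0,0]},{"jaw": 0,"xyz": [25,-27,0],"dr": [0,0,0]},{"jaw": 0,"xyz": [25,-27,0],"dr": [0,0,0]},{"jaw": 0,"xyz": [25,-27,0],"dr": [0,0,0]},{"jaw": 0,"xyz": [25,-27,0],"dr": [0,0,0]},{"jaw": 0,"xyz": [25,-27,0],"dr": [0,0,0]},{"jaw": 0,"xyz": [25,-27,0],"dr": [0,0,0]},{"jaw": 0,"xyz": [25,-27,0],"dr": [0,0,0]},{"jaw": 0,"xyz": [25,-27,0],"dr": [0,0,0]},{"jaw": 0,"xyz": [25,-27,0],"dr": [0,0,0]}]}}

```text
time_s: 1.77
position: [476.2, 155.4, 213.2]
eef_rot: [0.0, 0.986, 0.165, -0.0]
ft_force: [1.0, -0.4, -0.4]
grip_width: 0.009
```

```bash
python3 - <<'E'
from bench import ctrl
import numpy as np
from scipy.spatial.transform import Rotation as R
s=ctrl.observe();q=s["eef_rot"];r=R.from_quat([q[1],q[2],q[3],q[0]])
print(s["position"],r.inv().apply(np.array([504,216.5,125])-s["position"]),s["qpos"])
E
```

```text
[476.1993349  155.38074692 213.2040706 ] [ 46.23986114 -48.71683173  88.18698143] [ 2.42284306e-01  1.90843914e-01  1.65728661e+00 -3.04251917e-05
  1.29383526e+00  1.48101822e+00]
```

{"name": "jog_arm", "arguments": {"series": [{"jaw": 0,"xyz": [23,-24,0],"dr": [0,0,0]},{"jaw": 0,"xyz": [23,-25,0],"dr": [0,0,0]},{"jaw": 0,"xyz": [0,0,30],"dr": [0,0,0]},{"jaw": 0,"xyz": [0,0,30],"dr": [0,0,0]},{"jaw": 0,"xyz": [0,0,28],"dr": [0,0,0]},{"jaw": 0,"xyz": [0,0,0],"dr": [0,0,0]}]}}

```text
time_s: 2.27
position: [501.0, 214.0, 120.1]
eef_rot: [0.001, 0.986, 0.165, -0.004]
ft_force: [-0.3, -0.6, -0.2]
grip_width: 0.005
```

```bash
python3 - <<'E'
from bench import ctrl,capture
import cv2
print(ctrl.observe()["position"])
c=capture("scene")["img"][150:290,120:300,::-1]
cv2.imwrite("pics/s1.png",cv2.resize(c,None,fx=4,fy=4))
w=capture("wrist")["img"][:,:,::-1];cv2.imwrite("pics/w1.png",w)
E
```

```text
[501.02183007 214.04196321 120.11324445]
```

View pics/s1.png

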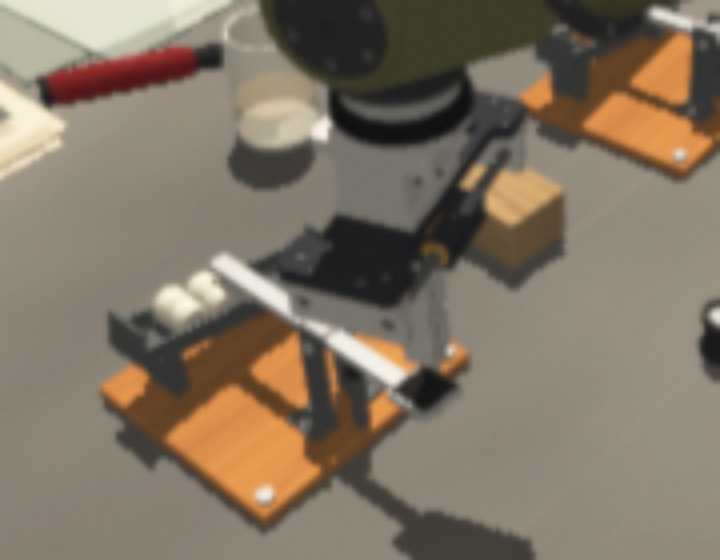

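View pics/w1.png

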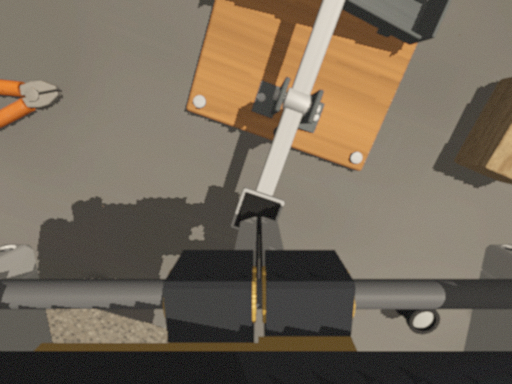

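```bash
python3 - <<'E'
from bench import ctrl,capture
import numpy as np
from scipy.spatial.transform import Rotation as R
s=ctrl.observe();p=s["position"];q=s["eef_rot"];r=R.from_quat([q[1],q[2],q[3],q[0]])
c=capture("wrist");H=np.array(c["hand_eye"]);K=c["intrinsics"]
print(p,q)
def pj(t):
    x=np.linalg.inv(H)@np.r_[t,1];x=K@x[:3];return x[:2]/x[2]
print("tip",pj([0,0,8]),"tip down at pad z",pj([0,0,p[2]-90]))
o=r.apply(H[:3,3])+p
d=r.apply(H[:3,:3]@np.linalg.inv(K)@np.array([259,208,1]));print("pad centre by wrist",o+d*(90-o[2])/d[2])
print(r.inv().apply(np.array([504,216.5,74])-p))
E
```

```text
[503.41233182 214.66288341 125.68286798] [ 9.43061476e-05  9.86277287e-01  1.65096001e-01 -6.43852354e-04]
tip [257.78441367 228.97279012] tip down at pad z [257.87558437 216.23631466]
pad centre by wrist [510.06457234 216.01521403  90.        ]
[ 1.22115704 -1.54421526 51.68136384]
```

{"name": "jog_arm", "arguments": {"series": [{"jaw": 0,"xyz": [2,-1,15],"dr": [0,0,0]},{"jaw": 0,"xyz": [0,0,10],"dr": [0,0,0]},{"jaw": 0,"xyz": [0,0,6],"dr": [0,0,0]},{"jaw": 0,"xyz": [0,0,6],"dr": [0,0,0]},{"jaw": 0,"xyz": [0,0,6],"dr": [0,0,0]},{"jaw": 0,"xyz": [0,0,4],"dr": [0,0,0]},{"jaw": 0,"xyz": [0,0,3],"dr": [0,0,0]},{"jaw": 0,"xyz": [0,0,1],"dr": [0,0,0]},{"jaw": 0,"xyz": [0,0,0],"dr": [0,0,0]},{"jaw": 0,"xyz": [0,0,0],"dr": [0,0,0]}]}}

```text
time_s: 3.25
position: [505.5, 216.5, 75.5]
eef_rot: [-0.0, 0.986, 0.165, 0.001]
ft_force: [-3.0, 0.5, 5.3]
grip_width: 0.005
```

```bash
cat > look.py <<'E'
import sys
from bench import ctrl,capture
import cv2,numpy as np
n=sys.argv[1];s=ctrl.observe();print(s["time_s"],s["position"],s["ft_force"])
c=capture("scene")["img"][170:290,120:270,::-1]
t=capture("top")["img"][130:250,90:240,::-1]
k=lambda a:cv2.resize(a,(600,480))
a=cv2.resize(np.hstack([c,t]),(800,320));cv2.imwrite(f"pics/{n}.png",a)
E
python3 look.py a2
```

```text
3.25 [505.53310929 216.46592143  75.54316373] [-2.95218124  0.46157579  5.33985679]
```

View pics/a2.png

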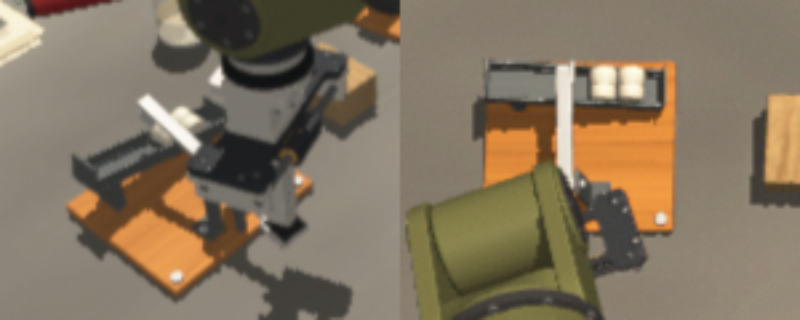

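Both stoppers are past the lifted gate: in the top view (right half of the picture) they are at about (603,82) and (632,82), and the gate is at x≈566. I'll hold the pad down a little longer so they settle.

{"name": "jog_arm", "arguments": {"series": [{"jaw": 0,"xyz": [0,0,0],"dr": [0,0,0]},{"jaw": 0,"xyz": [0,0,0],"dr": [0,0,0]},{"jaw": 0,"xyz": [0,0,0],"dr": [0,0,0]},{"jaw": 0,"xyz": [0,0,0],"dr": [0,0,0]},{"jaw": 0,"xyz": [0,0,0],"dr": [0,0,0]},{"jaw": 0,"xyz": [0,0,0],"dr": [0,0,0]},{"jaw": 0,"xyz": [0,0,0],"dr": [0,0,0]},{"jaw": 0,"xyz": [0,0,0],"dr": [0,0,0]},{"jaw": 0,"xyz": [0,0,0],"dr": [0,0,0]},{"jaw": 0,"xyz": [0,0,0],"dr": [0,0,0]}]}}

```text
time_s: 4.18
position: [505.5, 216.5, 75.6]
eef_rot: [-0.0, 0.986, 0.165, 0.001]
ft_force: [-1.6, -0.2, 7.0]
grip_width: 0.005
```

```bash
python3 look.py a3
```

```text
4.1833 [505.50206517 216.45313991  75.61551996] [-1.60121515 -0.19991423  6.97649122]
```

View pics/a3.png

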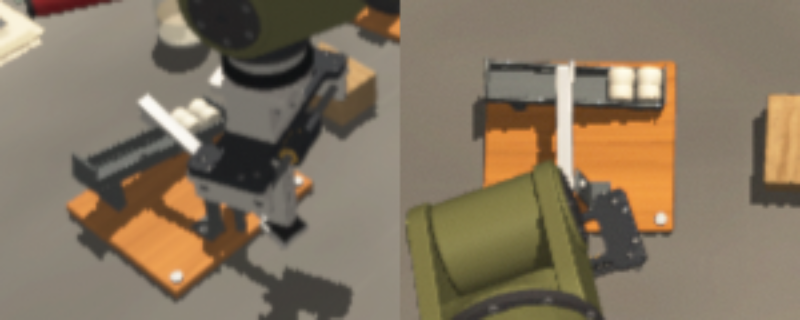

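The stoppers now rest against the lower end wall, at top-view (621,82) and (648,82). I'll let go by lifting straight up.

{"name": "jog_arm", "arguments": {"series": [{"jaw": 0,"xyz": [0,0,-8],"dr": [0,0,0]},{"jaw": 0,"xyz": [0,0,-8],"dr": [0,0,0]},{"jaw": 0,"xyz": [0,0,-10],"dr": [0,0,0]},{"jaw": 0,"xyz": [0,0,-20],"dr": [0,0,0]},{"jaw": 0,"xyz": [0,0,-25],"dr": [0,0,0]},{"jaw": 0,"xyz": [0,0,-25],"dr": [0,0,0]},{"jaw": 0,"xyz": [0,0,-20],"dr": [0,0,0]},{"jaw": 0,"xyz": [0,0,-10],"dr": [0,0,0]},{"jaw": 0,"xyz": [0,0,0],"dr": [0,0,0]},{"jaw": 0,"xyz": [0,0,0],"dr": [0,0,0]}]}}

```text
time_s: 5.12
position: [504.9, 216.2, 200.1]
eef_rot: [0.0, 0.986, 0.165, -0.0]
ft_force: [-0.3, 0.4, -0.1]
grip_width: 0.005
```

```bash
python3 look.py a4; python3 -c "
from bench import capture
import cv2;cv2.imwrite('pics/t4.png',capture('top')['img'][:,:,::-1])"
```

```text
5.1167 [504.93945312 216.227091   200.11521503] [-0.31717009  0.38208097 -0.10126198]
```

View pics/a4.png

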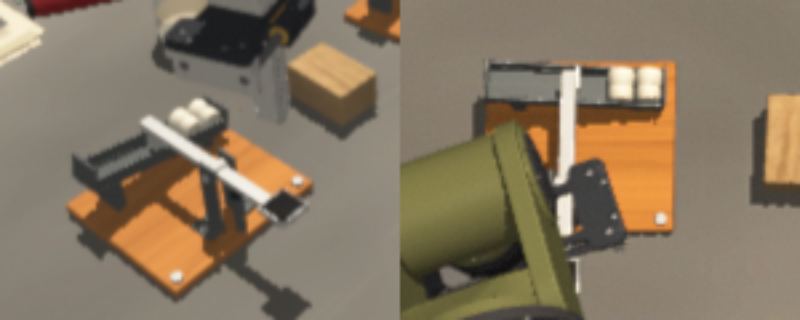

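View pics/t4.png

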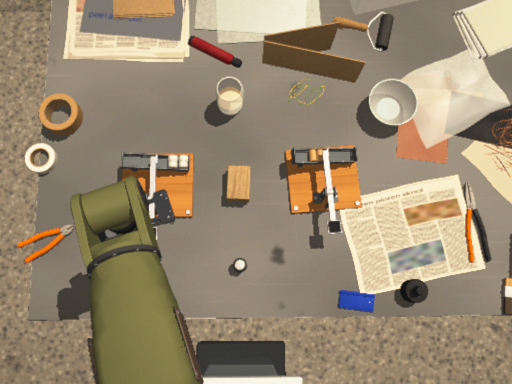

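The lever is back at rest. Both stoppers lie below the gate at top-view pixels (173,161) and (183,161), and the loupe (239,265), block (238,183) and plug rack are where they were. I'm handing the job in.

```bash
python3 -c "
from bench import ctrl
print(ctrl.job_done())"
```

```text
the job is handed in; nothing more can be done
None
```

I pressed the stopper rack's pad with the closed fingertips and held it until both stoppers had rolled through. I then lifted straight off and handed the job in about 5.2 s into the 29 s limit. No verdict is reported.

- **Finding the pad:** the top and scene views agreed on the pad centre within about 2 mm, near (505, 216.5, 90). The wrist view put it about 5 mm further in x; I put that down to the fingers hiding the pad's near edge, and I went by the first two views.
- **Pressing:** I held it down for a little over 1 s, with an upward force of about 7 N on the tool. The TCP stood at z = 75.5 mm.
- **Last checks:** the pictures show both stoppers against the lower end wall, the nearer one about 50 mm downhill of the gate, and the lever back at rest. The plug rack, loupe and block look unmoved. The arm was clear at TCP z = 200 mm with force near zero.

No check failed. I judged the shut gate and the unmoved objects by eye from the final pictures and did not measure them.

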